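Fetch a dropper bottle from the drawer behind the bottles

ROBOT

A 7-joint arm with a two-finger parallel gripper is mounted at the origin on a cart in front of the work surface, level with it; the furniture and walls round the work are solid. World frame = base frame: x ahead of the robot, y to its left, z up, the work surface at z = 0. Lengths are in mm, angles in rad, forces in N, time in s.
With the tool pointing down it reaches from about 350 to 900 mm from the base axis. Payload 7.2 kg.
Tool frame: the origin (TCP) lies at the very end of the fingers, on their centre line; the grasp point (between the pads) lies 19 mm behind it (bot.pinch_z is the distance from the TCP to the grasp point, in mm); z points along the fingers, y is the line along which they close (so a half turn about z gives the same grasp; the last joint's range is limited). The gripper opens to 85 mm and grips with 20 to 120 N. Pads are 22 mm wide; open, the fingers measure 114 mm over their backs; the gripper's body (76 mm by 85 mm) begins 54 mm behind the grasp point. The pads swing forward as they close: fully open they stand 13 mm farther back than shut.
Start: joints at [-1.219, 0.411, -0.013, 1.596, 0.006, 1.134, -0.082], TCP at [254.745, 570.731, 231.297] pointing down, gripper open.
Joint ranges: [-2.95, 2.95], [-0.29, 1.99], [-1.47, 1.44], [0.14, 2.54], [-1.03, 4.17], [0.13, 1.85], [-2.86, 2.86]. Speed limits (rad/s): [2.39, 2.39, 3.01, 3.01, 3.14, 3.14, 3.14].

INTERFACE

Orientations are given as a rotation vector (axis times angle).
In Python, from plant import bot gives the robot as it stands. Calls block until the motion is done:
- bot.goto(position, orientation): joint-space move of the TCP to a pose.
- bot.movel(position, orientation=None, max_speed=150, stop_force=None): straight line of the TCP; orientation=None keeps the orientation; max_speed is the mean speed in mm/s. With stop_force (N) it stops when the force on the tool has changed by that much, and returns True; else False.
- bot.set_joints(angles): joint-space move.
- bot.command_gripper(opening, force=None): opening from 0.0 (shut) to 1.0 (fully open); force is the grip in N (None keeps the last); returns when the fingers have stopped.
- bot.dwell(seconds).
- bot.ik(position, orientation): joint angles nearest the present ones, or None.
- bot.snapshot(name): name is "scene" or "top"; returns a dict with "pixels" (400x640x3 uint8, blue, green, red), "K" (3x3 intrinsics, pixels), "dist" ([k1, k2, p1, p2, k3] as OpenCV has them; the pictures are not rectified), "world_from_camera" (4x4, takes a point from camera to world coordinates). Camera axes: x right, y up, looking along -z (the intrinsics and any distortion apply to the point x, -y, -z); pixel columns grow to the right and rows downward; lengths in mm; the calibration is good to about 2 mm. A picture is of the moment at which its call begins. There is no depth.
A pose or a line that the arm cannot do raises bot.IKError and nothing moves.
- bot.close_job(): hands the job in; it is judged then, once.
Trained networks look in the newest picture that a camera, given by its name, has taken for a name from the list of things; names that differ only in an ending like _2 or _b are one class to them, and where a whole thing is asked for, a point or a joint stands for the part that bears it (a point fixed in the world has none). Each returns a list of dicts, best first, with "p" (0 to 1); they miss things now and then, are a little off and sometimes report something else, mostly with a low value. They report only what shows in the picture. A call takes as long as a camera call. They do not tell look-alikes from the thing itself.
- bot.find_in(label, camera): "rect" ([centre column, centre row, width, height] in pixels, round what is visible of it).
- bot.spot_point(label, camera): "xy" ([column, row] in pixels: a listed point, or the origin of a listed thing).
Readings, each from a call of its own:
- bot.get_t(): time.
- bot.get_joint_positions(): joint angles.
- bot.get_joint_velocities(): joint speeds.
- bot.get_joint_efforts(): joint torques, N m.
- bot.get_tcp_pos(): TCP position.
- bot.get_ee_rot(): TCP orientation.
- bot.get_ft_force(): force on the tool from outside, world axes, zero at the start.
- bot.get_wrist_torque(): the same for the moment, N m.
- bot.get_gripper_width(): opening from 0.0 (shut) to 1.0 (fully open).
- bot.get_finger_force(): force on a finger pad.
Only numpy, scipy, OpenCV 4.12 (cv2) and the standard library are available. Lean on these libraries where they do the work, as an engineer would, in place of code of your own. Each camera call takes 0.05 s, during which the arm holds its last target. There are 200 camera calls.

TASK

The small dropper bottle is in the clear drawer box, and three bottles stand in front of its drawer. Stand all three on the white tray at the side, pull the drawer out, set the dropper bottle upright and fully seated in the free hole of the aluminium three-hole holder, and leave the vial in its pocket in the drawer. Then push the drawer fully shut and put the conical flask, the screw-cap bottle and the white bottle back in front of it, upright, each on the spot where it stood.

Things in the scene. Friction and masses are not known exactly. Their poses are not given: they have to be found in the camera images.
- flask: conical glass flask with a red bung, 137 mm high, base 76 mm across, narrowing upward; the bung (111 to 137 mm up) is 27 mm across and is the place to grip. Loose, 0.14 kg. Origin at the centre of its underside, z up. Stands in front of the drawer.
- capped_bottle: clear glass bottle with a blue screw cap, 142 mm high, round body 62 mm across (straight from about 10 to 75 mm up), cap 42 mm across. Loose, 0.24 kg. Origin at the centre of its underside, z up. Stands in front of the drawer.
- white_bottle: opaque white round bottle with a narrow stopper, 121 mm high, body 66 mm across (straight from about 10 to 75 mm up), stopper 27 mm across from 98 mm up. Loose, 0.22 kg. Origin at the centre of its underside, z up. Stands in front of the drawer.
- dropper: small white dropper bottle with a tapered nozzle, 53 mm high; round body 27 mm across up to 30 mm, above it the nozzle, under 18 mm across. Loose, 18 g. Origin at the centre of its underside, z up. Stands in one of the drawer's three pockets, its underside 10 mm above the worktop.
- vial: clear straight-sided vial with a wide flat blue cap, 24 mm across, 52 mm high. Loose. Origin at the centre of its underside. Stands in another of the drawer's pockets and stays there.
- drawer_box: clear acrylic box fixed to the worktop, 160 mm deep (x), 260 mm wide (y), 90 mm high; one drawer comes out of its front, at x = -80 mm, facing -x. Origin: centre of its underside, x front to back, z up. The three bottles stand in a row across its front, at x about -185 mm and y about -85, 0 and 85 mm, in any order, in the drawer's way.
- drawer (a joint): how far the drawer is out, in m: 0 shut, 0.125 the stop. Slides along the box's -x with 1 to 2 N of friction, stays where left. Its insert, top 20 mm above the worktop, has three round pockets 32 mm across, 10 mm deep, at x = -30 mm, y = -65, 0, 65 mm in the box's frame when shut. Side walls reach 37 mm, the clear front 86 mm above the worktop.
- drawer_knob (a point): middle of the grip of the drawer's round steel knob: 20 mm across, 18 mm long along the box's x, 60 mm above the worktop, its centre 23 mm in front of the drawer's front. Moves with the drawer. Pinch it from above, closing along the box's y.
- tray: white low-rimmed tray fixed to the worktop to the left or right, 260 mm long (x), 150 mm wide (y); floor 4 mm thick, walls 4 mm, rim 18 mm high, flange 3 mm outside it. Origin at the centre of its underside, x along its length. It takes the three bottles in a row, 80 mm apart along x. When on the right, a tall wide carboy stands just beyond its far right corner: keep the gripper clear of it.
- holder: aluminium block fixed to the worktop on the other side, 55 mm (x) by 172 mm (y), 22 mm high, with three round holes 32 mm across and 10 mm deep, in a row along y at y = -55, 0 and +55 mm. The hole at y = +55 mm is free; a brown dropper bottle and a vial, fixed, stand in the others. Origin at the centre of its underside, z up.
Things that resemble listed ones, but are neither listed nor needed, are in the scene too. Leave any pink or purple look-alike of the white_bottle alone.

How it is judged:
By the outcome, as a careful person would: the job done as asked, in the order asked, and still so for the second after the job is handed in, with the robot touching nothing.
It also fails if it takes over 152 s, if anything falls off the work surface, if the arm or the gripper's body presses on something with over 40 N, if the wrist force passes 120 N, or if a joint passes its speed limit or range.

## Working session

There is one attempt and no reset: what is moved stays moved. The work goes in short steps, each a Python script; the robot and the scene stay as the last script left them, time stands still between calls to the robot, and variables do not carry over. Pictures are saved under pics/ and viewed, at most 18 in all, crops included, and the job is handed in when it is done.

```bash
mkdir -p pics; ls; cat > h.py <<'E'
import numpy as np, cv2
from plant import bot
from scipy.spatial.transform import Rotation as R
def snap(cam, fn=None):
    s=bot.snapshot(cam)
    if fn: cv2.imwrite('pics/'+fn,s['pixels'])
    return s
def px2w(s,uv,z):
    p=cv2.undistortPoints(np.array([[uv]],float),np.array(s['K'],float),np.array(s['dist'],float))[0,0]
    T=np.array(s['world_from_camera']); d=T[:3,:3]@np.array([p[0],-p[1],-1]); o=T[:3,3]
    return o+d*(z-o[2])/d[2]
def w2px(s,P):
    T=np.linalg.inv(np.array(s['world_from_camera'])); c=T[:3,:3]@np.array(P,float)+T[:3,3]
    return cv2.projectPoints(np.array([[c[0],-c[1],-c[2]]]),np.zeros(3),np.zeros(3),np.array(s['K'],float),np.array(s['dist'],float))[0][0,0]
E
python3 - <<'E'
from h import *
np.set_printoptions(precision=1,suppress=True)
for cam in ('scene','top'):
    s=snap(cam,cam+'0.png'); print(cam,np.array(s['world_from_camera'])[:3,3])
    for n in 'flask capped_bottle white_bottle dropper vial drawer_box drawer_knob tray holder'.split():
        z={'dropper':10,'vial':10,'drawer_knob':60}.get(n,0)
        print(n,[(np.array(d['xy']),round(d['p'],2),px2w(s,d['xy'],z)[:2]) for d in bot.spot_point(n,cam)[:4]])
print(bot.get_ee_rot(),bot.get_t())
E
```

```text
pics
scene [-337.4 1215.6  785.3]
flask [(array([363.8, 198.5]), 0.61, array([467. , -37.8]))]
capped_bottle [(array([326.4, 218.5]), 0.87, array([484.5, 160.7])), (array([303.3, 186.7]), 0.15, array([701.5,  27.5]))]
white_bottle [(array([281.6, 282.7]), 0.96, array([366.5, 507.7])), (array([342.3, 209.4]), 0.76, array([480. ,  76.8])), (array([331.2, 173.6]), 0.69, array([ 691.3, -134. ])), (array([357.8, 173.9]), 0.63, array([ 605.6, -199.7]))]
dropper []
vial []
drawer_box [(array([302.4, 188.5]), 0.64, array([694.2,  41.3]))]
drawer_knob [(array([331.5, 184.1]), 0.67, array([557.3,  39.2]))]
tray [(array([304.6, 243.4]), 0.63, array([443.3, 321.7])), (array([342.8, 210.6]), 0.63, array([473.6,  82.5]))]
holder [(array([345.1, 208.7]), 0.69, array([475.3,  66.6])), (array([395.9, 178.4]), 0.55, array([ 463. , -260.8]))]
top [ 274.5  121.3 1548.3]
flask [(array([362.5, 214.9]), 0.57, array([465.8, -20.2]))]
capped_bottle []
white_bottle [(array([398.4, 153.1]), 0.8, array([ 694.1, -164.7])), (array([397.5, 181.2]), 0.73, array([ 587.1, -155. ])), (array([216.6, 247.3]), 0.58, array([363. , 513.3])), (array([342.3, 210. ]), 0.53, array([486. ,  52.8]))]
dropper []
vial [(array([344.3, 211.4]), 0.36, array([479.3,  46.2]))]
drawer_box [(array([345.1, 160.5]), 0.62, array([671.6,  35.5]))]
drawer_knob [(array([341.2, 189. ]), 0.94, array([552.9,  56.6]))]
tray [(array([269. , 222.1]), 0.6, array([449.5, 321.4])), (array([316.8, 207.3]), 0.53, array([498.8, 145.7]))]
holder [(array([426.5, 218.9]), 0.93, array([ 443.9, -253.1]))]
[0.7 3.1 0. ] 1.0
```

```bash
python3 - <<'E'
import cv2
a=cv2.imread('pics/scene0.png')[130:330,200:460];b=cv2.imread('pics/top0.png')[110:280,180:480]
cv2.imwrite('pics/s1.png',cv2.resize(a,(780,600),interpolation=2));cv2.imwrite('pics/t1.png',cv2.resize(b,(800,453),interpolation=2))
E
```

```text
(no output)
```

View pics/s1.png

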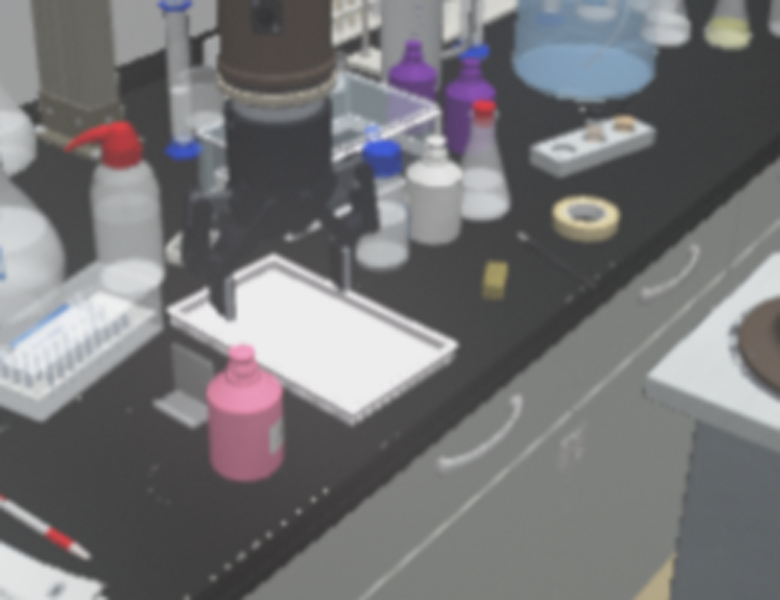

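View pics/t1.png

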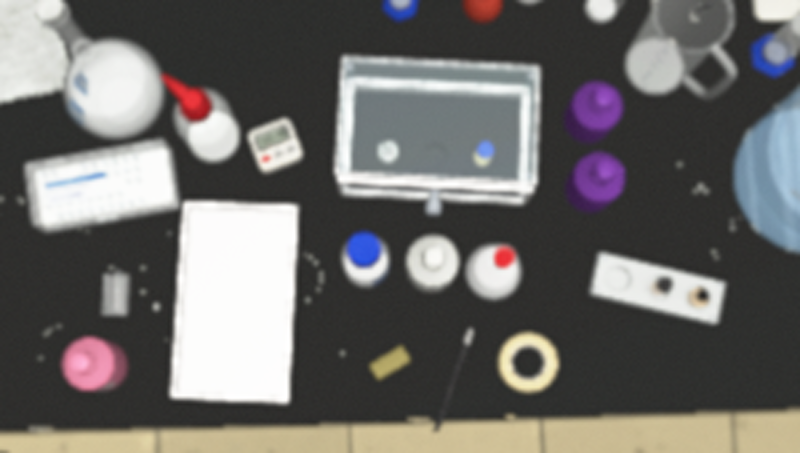

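The left-to-right order is capped, white, flask. The tray is on the left (centre ≈ (269,222) px) and the holder is on the right (≈ (426,219)). The dropper is in the left pocket (crop 388,152) and the vial in the right one. Next I'll get precise poses.

```bash
python3 - <<'E'
from h import *
np.set_printoptions(precision=1,suppress=True)
s=snap('top'); im=s['pixels']; mx=im.min(2)
big=cv2.resize(mx,None,fx=4,fy=4,interpolation=2)
for n,c,z,th in (('tray',(269,222),18,150),('holder',(427,219),22,130)):
    m=np.zeros_like(big); x,y=c; w,h=(32,48) if n=='tray' else (34,20)
    m[(y-h)*4:(y+h)*4,(x-w)*4:(x+w)*4]=255
    b=((big>th)*255).astype('uint8')&m
    cs=cv2.findContours(b,0,2)[0]; k=max(cs,key=cv2.contourArea)
    W=np.array([px2w(s,((p[0]+.5)/4-.5,(p[1]+.5)/4-.5),z)[:2] for p in cv2.convexHull(k)[:,0].astype(float)],np.float32)
    print(n,cv2.minAreaRect(W))
C=lambda u,v:(180+u/2.667,110+v/2.667)
print('box front/back top',[px2w(s,C(*p),90)[:2] for p in ((340,184),(535,193),(342,56),(541,65))])
print('caps',[px2w(s,C(*p),z)[:2] for p,z in (((364,250),142),((433,257),121),((504,257),137))])
print('hole',px2w(s,C(620,277),22)[:2],'drop',px2w(s,C(388,152),63)[:2],'vial',px2w(s,C(485,150),62)[:2])
s2=snap('scene'); D=lambda u,v:(200+u/3,130+v/3)
print('caps scene',[px2w(s2,D(*p),z)[:2] for p,z in (((383,150),142),((436,143),121),((484,106),137))])
print('hole scene',px2w(s2,D(566,147),22)[:2])
print(w2px(s2,px2w(s2,(300,200),0)))
crop=im[190:250,390:460]; crop2=im[130:200,300:390]
cv2.imwrite('pics/ho.png',cv2.resize(np.hstack([cv2.resize(crop,None,fx=5.5,fy=5.5,interpolation=2)[:330],cv2.resize(crop2,(415,330),interpolation=2)]),None,fx=1,fy=1))
E
```

```text
tray ((446.9954833984375, 323.9222412109375), (161.80064392089844, 271.4756164550781), 86.28907012939453)
holder ((446.1731872558594, -247.31895446777344), (177.2478485107422, 60.61872863769531), 74.47525787353516)
box front/back top [array([586.3, 174. ]), array([566.6, -79.9]), array([760.5, 167.3]), array([739.8, -97. ])]
caps [array([490.2, 144.2]), array([481.9,  57.5]), array([476.8, -30.5])]
hole [ 461.3 -198.3] drop [633.8 109.8] vial [632.8 -19.9]
caps scene [array([484.1, 156.2]), array([475.8,  69.8]), array([472. , -19.2])]
hole scene [ 459.7 -197. ]
[300. 200.]
```

View pics/ho.png

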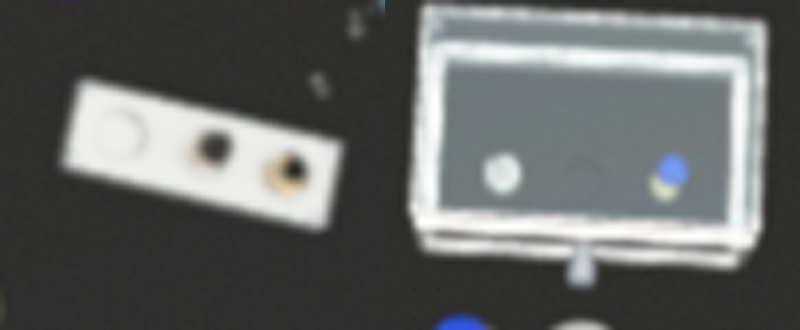

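```bash
cat >> h.py <<'E'
YB=np.radians(-4.4)
def rot(yaw): return (R.from_euler('z',yaw)*R.from_euler('y',np.pi)).as_rotvec()
RB=rot(YB)
SRC={'c':(490,144.5),'w':(482,57.5),'f':(476.8,-30)}
ZG={'c':110,'w':92,'f':105}
tx=np.array([np.cos(np.radians(-3.7)),np.sin(np.radians(-3.7))])
T0=np.array([447,324.])
DST={'c':T0+80*tx,'w':T0,'f':T0-80*tx}
def pick(xy,z,up=45,op=.75,above=60,yaw=YB,force=40):
    bot.goto([*xy,z+above],rot(yaw)); bot.command_gripper(op)
    bot.movel([*xy,z],max_speed=200); bot.command_gripper(0,force)
    w=bot.get_gripper_width(); bot.movel([*xy,z+up],max_speed=250); return w
def place(xy,z,up=45,op=.75,above=60):
    bot.movel([*xy,z+up],max_speed=350)
    c=bot.movel([*xy,z-4],max_speed=120,stop_force=4); p=bot.get_tcp_pos()
    bot.command_gripper(op); bot.movel([*xy,z+above],max_speed=300); return c,p
E
python3 - <<'E'
from h import *
for p in [(490,144,110),(490,144,180),(527,319,160),(367,329,160),(477,-30,170),(555,49,41),(428,59,41),(461,-198,25)]: print(bot.ik(p,RB) is not None)
t=bot.get_t(); print(pick(SRC['c'],ZG['c']),bot.get_t()-t,bot.get_ft_force())
snap('scene','a.png')
E
python3 -c "
import cv2;a=cv2.imread('pics/a.png')[120:240,260:420];cv2.imwrite('pics/a1.png',cv2.resize(a,(800,600),interpolation=2))"
```

```text
True
True
True
True
True
True
True
True
0.48158022638316506 3.2499999999999996 [ 0.11154022 -0.30767005 -2.87060728]
```

View pics/a1.png

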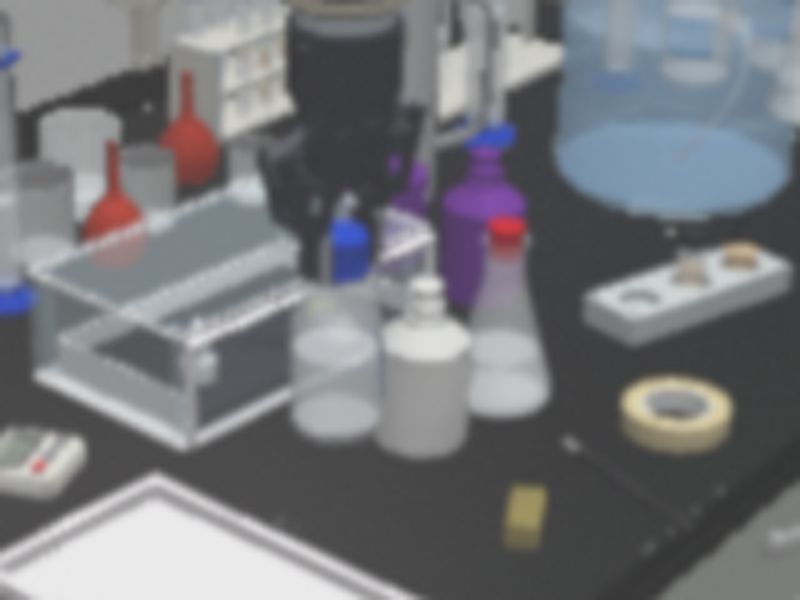

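The bottle is held by its cap and clear of the white bottle and flask, with the wrist reading about 2.9 N. Next I'll place it and move the other two.

```bash
python3 - <<'E'
from h import *
np.set_printoptions(precision=1,suppress=True)
print(place(DST['c'],ZG['c']+4))
for k in 'wf':
    w=pick(SRC[k],ZG[k]); print(k,w,bot.get_ft_force())
    if w<.2: raise SystemExit
    print(place(DST[k],ZG[k]+4),bot.get_t())
bot.goto([500,120,220],RB)
s=snap('top','b.png'); snap('scene','bs.png')
for n in ('drawer_knob','drawer_box'):
  for c in ('top','scene'):
    ss=s if c=='top' else bot.snapshot('scene')
    print(n,c,[(d['xy'],d['p'],px2w(ss,d['xy'],60 if 'k' in n else 0)[:2]) for d in bot.spot_point(n,c)[:2]])
a=cv2.imread('pics/b.png')[125:265,230:410];b=cv2.imread('pics/bs.png')[150:290,220:400]
cv2.imwrite('pics/b1.png',cv2.resize(np.hstack([a,b]),(800,311),interpolation=2))
E
```

```text
(True, array([527.1, 317.2, 114.2]))
w 0.30352514008258386 [-0.  -0.1 -2.1]
(True, array([448.9, 323.3,  99.6])) 10.7583
f 0.44045746986885537 [-0.6  0.  -1. ]
(True, array([367.7, 327.3, 109.2])) 15.8083
drawer_knob top [([340.4, 188.7], 0.59, array([554.1,  59.4]))]
drawer_knob scene [([329.2, 186.2], 0.92, array([553.4,  57.7]))]
drawer_box top [([344.6, 159.6], 0.93, array([675.1,  37.3]))]
drawer_box scene [([305.8, 190.1], 0.83, array([675.4,  43.4]))]
```

View pics/b1.png

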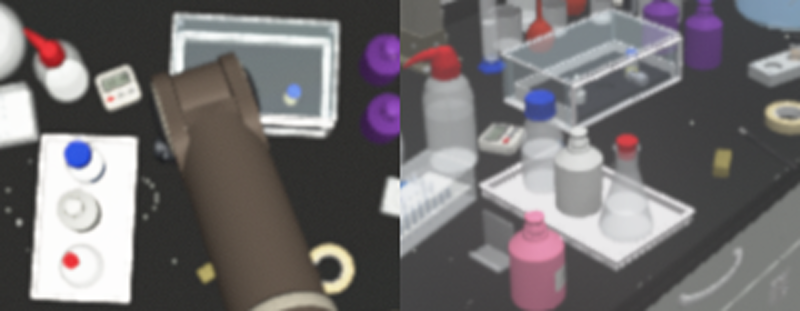

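```bash
python3 - <<'E'
from h import *
np.set_printoptions(precision=1,suppress=True)
bot.goto([430,200,260],RB)
s=snap('top','c.png'); print([ (d['xy'],d['p']) for d in bot.spot_point('drawer_knob','top')])
q=snap('scene','cs.png');print([ (d['xy'],d['p']) for d in bot.spot_point('drawer_knob','scene')])
print(w2px(q,(554,54,60)),w2px(q,(634,110,40)),w2px(q,(633,-20,60)))
a=s['pixels'][140:200,300:390].copy();b=q['pixels'][150:210,270:360].copy()
cv2.imwrite('pics/c1.png',cv2.resize(np.vstack([a,b]),(450*1,600),interpolation=2))
E
```

```text
[([341.0, 185.5], 0.6)]
[([329.5, 184.3], 0.96)]
[329.7 185.8] [302.4 190. ] [325.1 173.1]
```

View pics/c1.png

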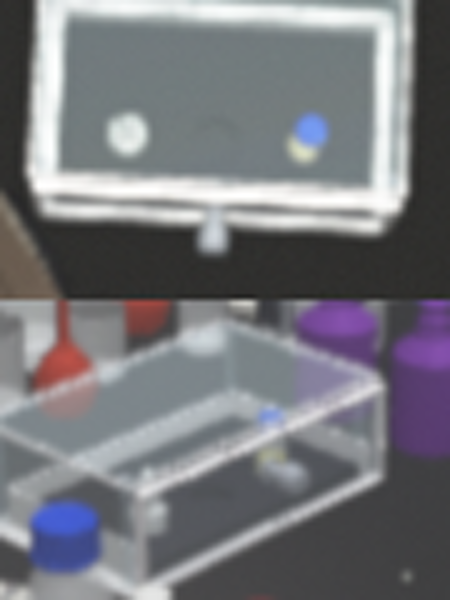

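```bash
cat >> h.py <<'E'
KN=np.array([558.5,53.]); bx=np.array([np.cos(YB),np.sin(YB)])
E
python3 - <<'E'
from h import *
np.set_printoptions(precision=1,suppress=True)
s=bot.snapshot('top');q=bot.snapshot('scene')
print(px2w(s,(342,187),60),px2w(q,(328.5,184.7),60))
bot.goto([*KN,110],RB); bot.command_gripper(1.0)
bot.movel([*KN,43],max_speed=150,stop_force=8); print(bot.get_tcp_pos())
f0=np.array(bot.get_ft_force()); bot.command_gripper(0,20)
print('w',bot.get_gripper_width(),'f',np.array(bot.get_ft_force())-f0,bot.get_tcp_pos(),bot.get_t())
E
```

```text
[560.   53.5  60. ] [562.7  49.7  60. ]
[558.8  52.9  43.3]
w 0.2212370258195322 f [-2.8 -5.4  7.1] [558.6  51.7  43.5] 20.55
```

```bash
python3 - <<'E'
from h import *
np.set_printoptions(precision=1,suppress=True)
K=np.array([558.5,51.2])
bot.command_gripper(0,40)
print(bot.movel([*(K-122*bx),43.5],max_speed=120,stop_force=25),bot.get_ft_force(),bot.get_tcp_pos())
print(bot.movel([*(K-130*bx),43.5],max_speed=40,stop_force=8),bot.get_ft_force(),bot.get_tcp_pos(),bot.get_gripper_width())
bot.command_gripper(.6); p=bot.get_tcp_pos(); bot.movel([p[0],p[1],130],max_speed=250)
bot.goto([430,200,260],RB)
s=snap('top','d.png');q=snap('scene','ds.png'); print(bot.get_t())
for n in('dropper','vial','holder','drawer_knob'):
  for c in('top','scene'): print(n,c,[(np.array(d['xy']),round(d['p'],2),px2w(s if c=='top' else q,d['xy'],{'holder':0,'drawer_knob':60}.get(n,10))[:2]) for d in bot.spot_point(n,c)[:3]])
a=s['pixels'][165:225,300:390].copy();b=q['pixels'][165:225,285:375].copy()
cv2.imwrite('pics/d1.png',cv2.resize(np.hstack([a,b]),(800,267),interpolation=2))
E
```

```text
False [-0.7  6.1  2.2] [437.4  61.4  43.6]
True [ 1.4  0.2 -0.5] [434.   61.7  43.6] 0.21814855527933405
23.9583
dropper top [(array([318.6, 201.7]), 0.41, array([517.8, 138.4]))]
dropper scene [(array([323.9, 209.7]), 0.35, array([517.6, 132.6]))]
vial top [(array([272.9, 223.9]), 0.53, array([441.4, 306. ])), (array([358.7, 203.9]), 0.42, array([505.2,  -7.2]))]
vial scene [(array([348.1, 195.1]), 0.53, array([516.4,  -7.9])), (array([301.6, 190.2]), 0.5, array([674.1,  68.8]))]
holder top [(array([426.8, 216.8]), 0.65, array([ 451.6, -254.7]))]
holder scene [(array([396.5, 180.5]), 0.92, array([ 451.3, -245.5]))]
drawer_knob top [(array([338.7, 223.4]), 0.83, array([431. ,  69.7])), (array([319.8, 202.3]), 0.6, array([507.6, 133.7]))]
drawer_knob scene [(array([357.3, 195.1]), 0.64, array([436.8,  51.3]))]
```

View pics/d1.png

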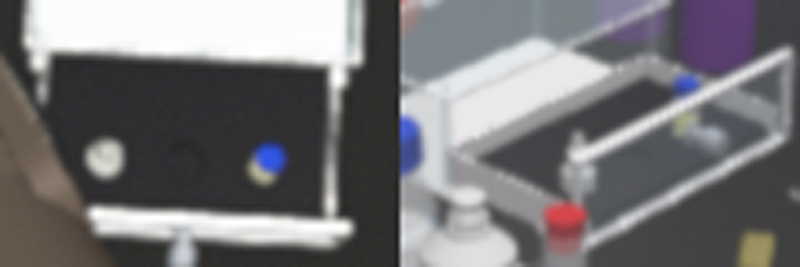

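```bash
python3 - <<'E'
from h import *
np.set_printoptions(precision=1,suppress=True)
s=bot.snapshot('top');q=bot.snapshot('scene')
for z in(40,63): print(z,px2w(s,(323.6,200.6),z),px2w(q,(325.2,196.5),z),px2w(q,(325,204.5),z))
# free pocket middle
print('mid pocket',px2w(s,(300+185/4.444,165+158/4.444),20), 'vialcap',px2w(s,(300+269/4.444,165+157/4.444),62))
# refine dropper blob: bright inside drawer
g=s['pixels'][185:213,312:340].min(2).astype(float); 
x0=[];b=(g>110).astype('uint8')
n,l,st,c=cv2.connectedComponentsWithStats(b); print([(c[i]+[312,185],st[i,2:]) for i in range(1,n)])
# holder free hole: ellipse contour
g=s['pixels'][200:232,400:455].min(2); g=cv2.resize(g,None,fx=12,fy=12,interpolation=2); cv2.imwrite('pics/hole.png',g)
h=q['pixels'][165:197,370:425].min(2); h=cv2.resize(h,None,fx=12,fy=12,interpolation=2); cv2.imwrite('pics/hole.png',np.vstack([g[:300],h[:300]]))
E
```

```text
40 [516.4 120.1  40. ] [539.3  98.2  40. ] [503.8 144.2  40. ]
63 [512.8 120.1  63. ] [512.2 132.7  63. ] [477.9 177.2  63. ]
mid pocket [517.8  54.8  20. ] vialcap [509.9  -9.8  62. ]
[(array([323.3, 200.2]), array([ 9,  9, 60], dtype=int32)), (array([327.5, 211.7]), array([21,  2, 29], dtype=int32))]
```

View pics/hole.png

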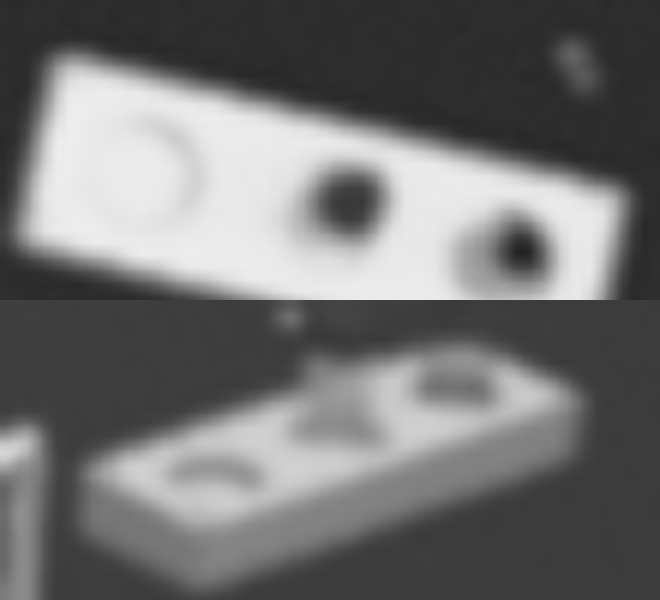

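```bash
python3 - <<'E'
from h import *
np.set_printoptions(precision=1,suppress=True)
s=bot.snapshot('top');q=bot.snapshot('scene')
f=lambda u,v:(400+(u+.5)/12-.5,200+(v+.5)/12-.5); g=lambda u,v:(370+(u+.5)/12-.5,165+(v-300+.5)/12-.5)
print('hole top',px2w(s,f(144,172),22),'scene',px2w(q,g(215,474),22))
print('corners top',[px2w(s,f(*p),22)[:2] for p in((57,52),(630,188),(17,240))],'scene',[px2w(q,g(*p),22)[:2] for p in((82,474),(200,527),(583,395))])
D=np.array([515,120.]); Y2=YB+np.pi/2
print(bot.ik([*D,24],rot(Y2)) is not None, bot.ik([*D,24],rot(YB-np.pi/2)) is not None,bot.get_joint_positions())
bot.goto([*D,100],rot(Y2)); bot.command_gripper(.6,20)
print(bot.movel([*D,25],max_speed=150,stop_force=6),bot.get_tcp_pos())
f0=np.array(bot.get_ft_force()); bot.command_gripper(0,20)
print(bot.get_gripper_width(),np.array(bot.get_ft_force())-f0,bot.get_tcp_pos(),bot.get_t())
E
```

```text
hole top [ 461.4 -194.9   22. ] scene [ 463.2 -193.7   22. ]
corners top [array([ 498.5, -170.9]), array([ 452. , -341.2]), array([ 442.1, -155.5])] scene [array([ 496.6, -166.5]), array([ 446.5, -157.2]), array([ 399.4, -324.3])]
True True [-0.8  0.1  0.3  1.9 -0.   1.1  1. ]
True [518.1 120.3  42.1]
0.1886366774511107 [-0.  2.  0.] [518.9 121.1  42.9] 27.225
```

```bash
python3 - <<'E'
from h import *
np.set_printoptions(precision=1,suppress=True)
bot.command_gripper(.6,20); bot.dwell(.2); print(bot.get_tcp_pos(),bot.get_ft_force())
print(bot.movel([517.5,120.5,25],max_speed=60,stop_force=10),bot.get_tcp_pos(),bot.get_ft_force(),bot.get_gripper_width())
s=snap('scene','e.png')
cv2.imwrite('pics/e1.png',cv2.resize(s['pixels'][140:230,265:385],(800,600),interpolation=2))
E
```

```text
[518.5 120.5  41.1] [ 7.8 -0.2  4.9]
True [522.1 120.3  40.7] [ 0.1 -3.1 20.3] 0.6043611563396696
```

View pics/e1.png

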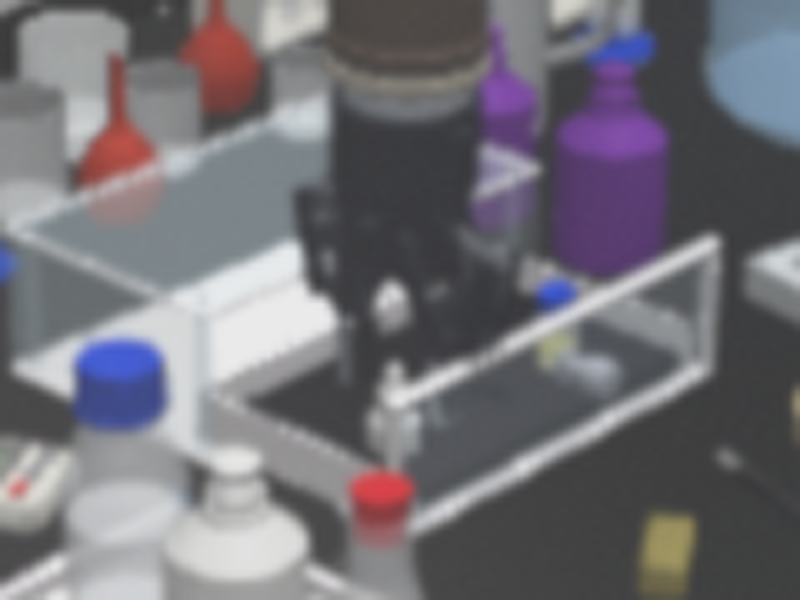

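The front knuckle caught on the drawer's front rim, so I can't close along x there. The dropper (393,410) still stands upright. I'll go up and grip along y instead.

```bash
python3 - <<'E'
from h import *
np.set_printoptions(precision=1,suppress=True)
p=bot.get_tcp_pos(); bot.movel([p[0],p[1],110],max_speed=250); D=[516.5,120]
bot.goto([*D,110],RB); bot.command_gripper(.6,20)
s=snap('top'); g=s['pixels'][205:235,320:360]
print(bot.movel([*D,26],max_speed=120,stop_force=10),bot.get_tcp_pos())
f0=np.array(bot.get_ft_force()); bot.command_gripper(0,20)
print(bot.get_gripper_width()*85,np.array(bot.get_ft_force())-f0,bot.get_tcp_pos(),bot.get_t())
E
```

```text
False [517.  120.   26.5]
24.60890391572507 [-1.4 -0.2  7.4] [517.1 120.3  26.8] 31.2583
```

```bash
python3 - <<'E'
from h import *
np.set_printoptions(precision=1,suppress=True)
H=np.array([461.8,-194.8]); YH=np.radians(-15.5); p=bot.get_tcp_pos()
bot.movel([p[0],p[1],130],max_speed=200); print('held',bot.get_gripper_width()*85)
bot.goto([*H,130],rot(YH)); bot.movel([*H,45],max_speed=150)
hx=np.array([np.cos(YH),np.sin(YH)]); hy=np.array([-hx[1],hx[0]])
for a,b in [(0,0),(2,0),(-2,0),(3.5,0),(-3.5,0),(1.5,2),(1.5,-2),(-1.5,2),(-1.5,-2),(4,2),(4,-2),(-4,2),(-4,-2)]:
    q=H+a*hx+b*hy; bot.movel([*q,43],max_speed=60)
    c=bot.movel([*q,28.7],max_speed=30,stop_force=4); p=bot.get_tcp_pos()
    print(a,b,c,p,bot.get_ft_force())
    if p[2]<32: break
print(bot.get_gripper_width()*85,bot.get_t())
s=snap('scene','f.png');t=snap('top','ft.png')
cv2.imwrite('pics/f1.png',cv2.resize(s['pixels'][140:215,350:450],(800,600),interpolation=2))
E
```

```text
held 24.475995102083242
0 0 True [ 461.3 -194.6   38. ] [-1.5  0.3  4.5]
2 0 True [ 463.3 -195.2   37.8] [-0.2 -0.1  4.3]
-2 0 True [ 459.1 -194.2   36.6] [-1.4 -0.1  4.9]
3.5 0 True [ 464.9 -195.4   37.4] [-0.2  1.4  5.7]
-3.5 0 True [ 457.6 -193.6   35.5] [-1.6  0.4  4. ]
1.5 2 True [ 463.5 -193.4   37. ] [-1.6 -0.3  6.6]
1.5 -2 True [ 462.3 -196.6   36.6] [-0.7  0.7  4.1]
-1.5 2 True [ 460.7 -192.6   36.3] [-0.8  0.2  3.7]
-1.5 -2 True [ 459.1 -195.9   35.5] [-2.4  0.7  5. ]
4 2 True [ 466.  -194.2   36.5] [-0.5 -0.3  5.8]
4 -2 True [ 465.1 -197.4   36.3] [0.2 0.9 5.4]
-4 2 True [ 458.3 -192.1   34.9] [-1.1  0.   5.5]
-4 -2 True [ 456.6 -195.2   33.4] [0.1 0.  0.3]
24.50270829571331 41.725
```

View pics/f1.png

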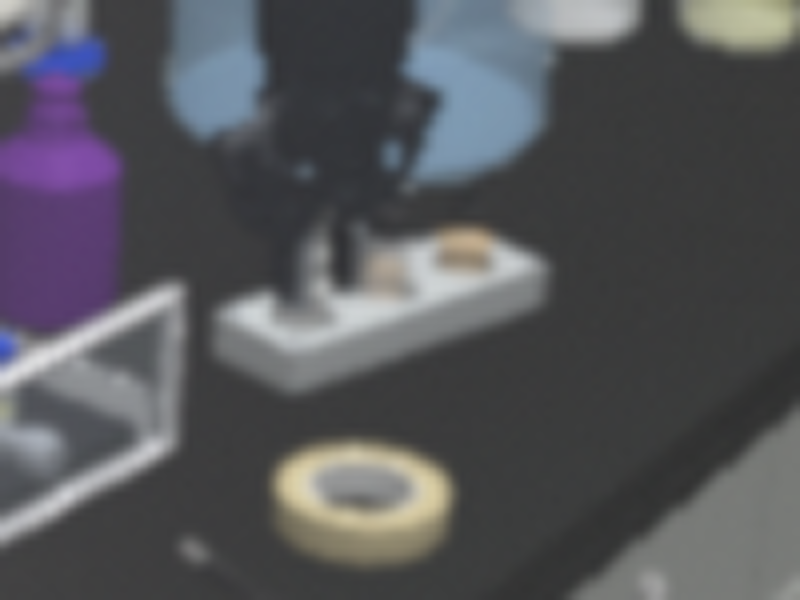

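```bash
python3 - <<'E'
from h import *
np.set_printoptions(precision=1,suppress=True)
p=bot.get_tcp_pos(); print(p,bot.get_ft_force())
c=bot.movel([p[0],p[1],27],max_speed=30,stop_force=5); print(c,bot.get_tcp_pos(),bot.get_ft_force())
E
```

```text
[ 456.9 -195.3   33.8] [-0.3  0.1  0.1]
True [ 457.2 -195.4   27.2] [ 1.2 -0.4  4.6]
```

```bash
python3 - <<'E'
from h import *
np.set_printoptions(precision=1,suppress=True)
bot.command_gripper(.43); p=bot.get_tcp_pos(); print(p); bot.movel([p[0],p[1],120],max_speed=200)
bot.goto([470,-60,220],RB)
s=snap('scene','g.png');t=snap('top','gt.png'); print(bot.get_t())
a=cv2.resize(s['pixels'][150:200,360:430],(700,500),interpolation=2)
b=cv2.resize(t['pixels'][200:235,395:460],(700,377),interpolation=2)
cv2.imwrite('pics/g1.png',cv2.resize(np.vstack([a,b]),(480,600)))
for z in(12,): print(w2px(s,(460,-195,z)),w2px(s,(460,-195,65)),w2px(t,(460,-195,65)))
E
```

```text
[ 456.  -195.    26.7]
43.8167
[388.2 181.5] [389.1 169. ] [414.  212.7]
```

View pics/g1.png

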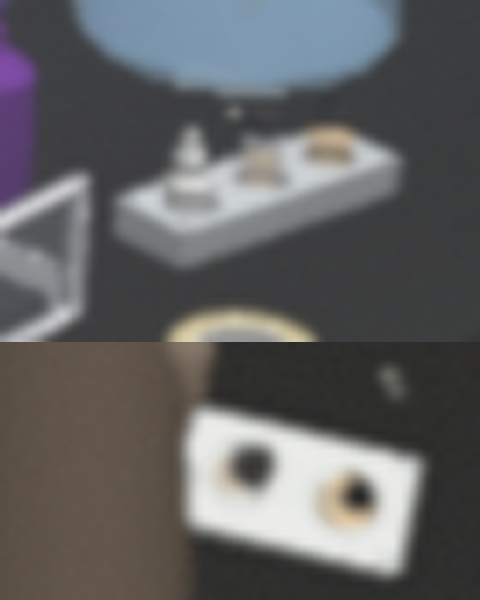

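```bash
python3 - <<'E'
from h import *
np.set_printoptions(precision=1,suppress=True)
P=[458.5,-195.2]; YH=np.radians(-15.5)
bot.goto([*P,120],rot(YH)); bot.command_gripper(0,20); bot.movel([*P,75],max_speed=150)
print(bot.movel([*P,61],max_speed=20,stop_force=5),bot.get_tcp_pos(),bot.get_ft_force())
bot.movel([*P,130],max_speed=250)
bot.goto([*(np.array([436,60.8])),130],RB); bot.command_gripper(.6,20)
t=snap('top','i.png');s=snap('scene','is.png'); print(bot.get_t())
a=cv2.resize(s['pixels'][155:225,300:430],(780,420),interpolation=2)
cv2.imwrite('pics/i1.png',a)
print([(d['xy'],d['p'],px2w(s,d['xy'],60)) for d in bot.spot_point('drawer_knob','scene')[:2]])
E
```

```text
True [ 459.3 -195.4   64.2] [-1.   0.6  8.7]
48.05
[([357.6, 196.9], 0.81, array([428.5,  61.5,  60. ]))]
```

View pics/i1.png

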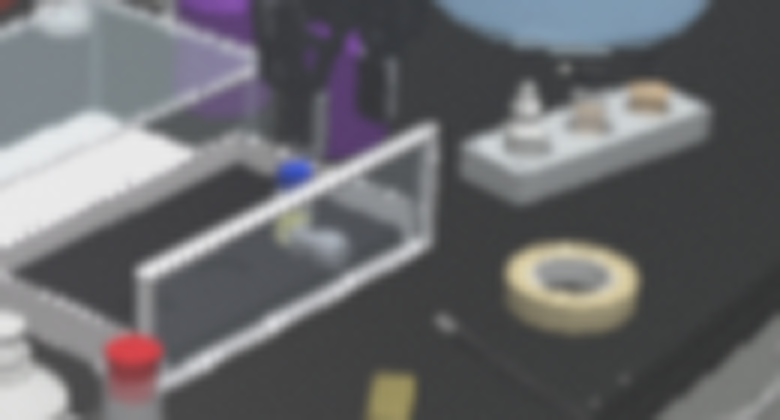

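The dropper is seated, with its nozzle top at z≈64, and the vial is still in its pocket. Now I'll shut the drawer.

```bash
python3 - <<'E'
from h import *
np.set_printoptions(precision=1,suppress=True)
K=np.array([434.5,61.4]); bot.movel([*K,43.5],max_speed=150,stop_force=15)
bot.command_gripper(0,40); print(bot.get_gripper_width()*85,bot.get_tcp_pos(),bot.get_ft_force())
print(bot.movel([*(K+120*bx),43.5],max_speed=110,stop_force=25),bot.get_tcp_pos())
print(bot.movel([*(K+136*bx),43.5],max_speed=40,stop_force=15),bot.get_tcp_pos(),bot.get_ft_force(),bot.get_t())
E
```

```text
18.041552606350553 [435.2  61.7  44.3] [-1.6 -0.6  7.2]
False [555.2  51.9  44.4]
True [557.   51.7  44.4] [-3.   0.9  8.7] 50.7083
```

```bash
python3 - <<'E'
from h import *
np.set_printoptions(precision=1,suppress=True)
p=np.array(bot.get_tcp_pos()); q=p[:2]+12*bx
print(bot.movel([*q,p[2]],max_speed=15,stop_force=22),bot.get_tcp_pos(),bot.get_ft_force())
bot.command_gripper(.6); p=bot.get_tcp_pos(); print(p)
bot.movel([p[0],p[1],130],max_speed=250)
bot.command_gripper(0)
# push the front panel with closed fingers, beside the knob
Q=np.array([558.5,51.2])+30*np.array([-bx[1],bx[0]])-5*bx
bot.movel([*Q,120],max_speed=250); bot.movel([*Q,60],max_speed=200)
print(bot.movel([*(Q+40*bx),60],max_speed=25,stop_force=15),bot.get_tcp_pos(),bot.get_ft_force())
p=np.array(bot.get_tcp_pos()); bot.movel([*(p[:2]-15*bx),60]); bot.movel([*(p[:2]-15*bx),170],max_speed=250)
bot.goto([430,200,260],RB); bot.command_gripper(.75,40)
t=snap('top','j.png');s=snap('scene','js.png'); print(bot.get_t())
print([(d['xy'],d['p'],px2w(t,d['xy'],60)) for d in bot.spot_point('drawer_knob','top')[:2]])
c=cv2.imread('pics/c.png')
f=lambda im:cv2.resize(im[160:200,300:390],(720,320),interpolation=2)
cv2.imwrite('pics/j1.png',cv2.resize(np.vstack([f(c),f(t['pixels'])]),(675,600)))
E
```

```text
True [556.8  51.8  44.4] [-2.3 -0.4  7.7]
[556.8  51.4  43.6]
True [575.7  79.9  59.2] [0.1 0.3 0.3]
56.6333
[([341.5, 188.9], 0.76, array([553.2,  55.5,  60. ])), ([343.1, 158.5], 0.49, array([663.8,  45.7,  60. ]))]
```

View pics/j1.png

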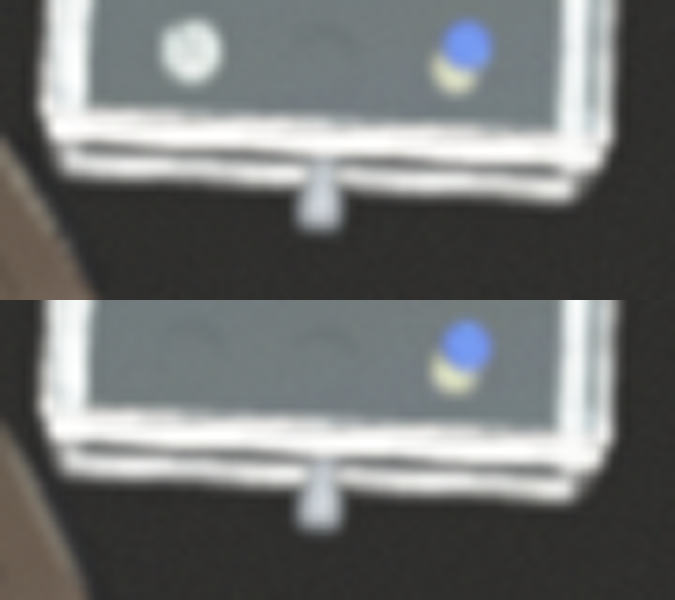

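The before and after views match: the knob tip is at the same place, so the drawer is shut, and the vial is inside. Now I'll put the bottles back.

```bash
python3 - <<'E'
from h import *
np.set_printoptions(precision=1,suppress=True)
RD={'f':(367.3,327.8),'w':(448.2,323.6),'c':(527,318)}
for k in 'fwc':
    w=pick(RD[k],ZG[k]+4); print(k,w,bot.get_ft_force())
    if w<.2: raise SystemExit
    z=ZG[k]; q=SRC[k]
    if k=='f': bot.movel([370,260,z+45],max_speed=250)
    bot.movel([*q,z+45],max_speed=250); bot.movel([*q,z+10],max_speed=150)
    c=bot.movel([*q,z-2],max_speed=30,stop_force=5); print(c,bot.get_tcp_pos(),bot.get_ft_force())
    bot.command_gripper(.75); bot.movel([*q,z+70],max_speed=200)
bot.goto([300,300,300],RB)
t=snap('top','k.png');s=snap('scene','ks.png'); print(bot.get_t())
a=cv2.imread('pics/top0.png');f=lambda i:cv2.resize(i[150:240,230:450],(800,327),interpolation=2)
g=cv2.resize(s['pixels'][140:240,250:430],(490,272),interpolation=2)
cv2.imwrite('pics/k1.png',cv2.resize(np.vstack([f(a),f(t['pixels'])]),(720,590)))
cv2.imwrite('pics/k2.png',cv2.resize(s['pixels'][130:250,250:430],(800,533),interpolation=2))
E
```

```text
f 0.4424378217105764 [-0.3  0.5 -1.7]
True [477.7 -30.1 106.7] [-1.2 -0.2  8.3]
w 0.2988380362131191 [ 0.  -0.5 -2.3]
True [483.8  58.1  95.6] [-1.   1.3  6.7]
c 0.48552032190206695 [-0.6 -0.7 -2.1]
True [491.  144.6 111.7] [-1.1 -0.1  8. ]
73.8417
```

View pics/k1.png

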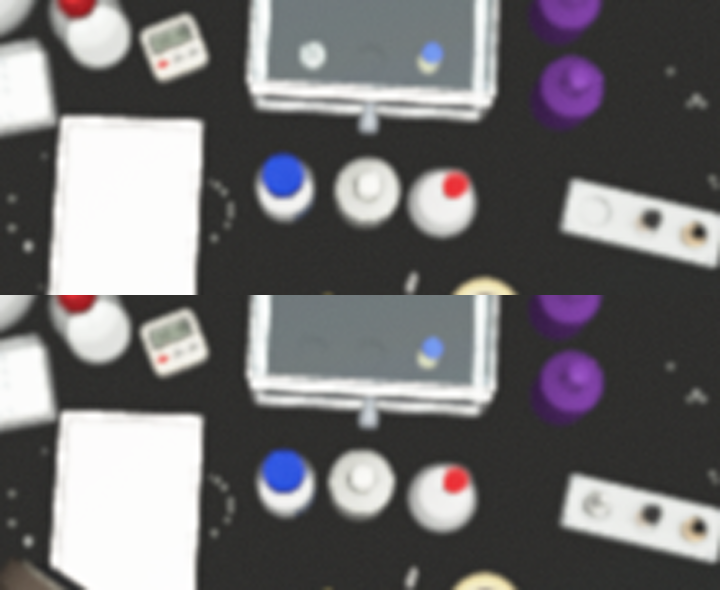

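View pics/k2.png

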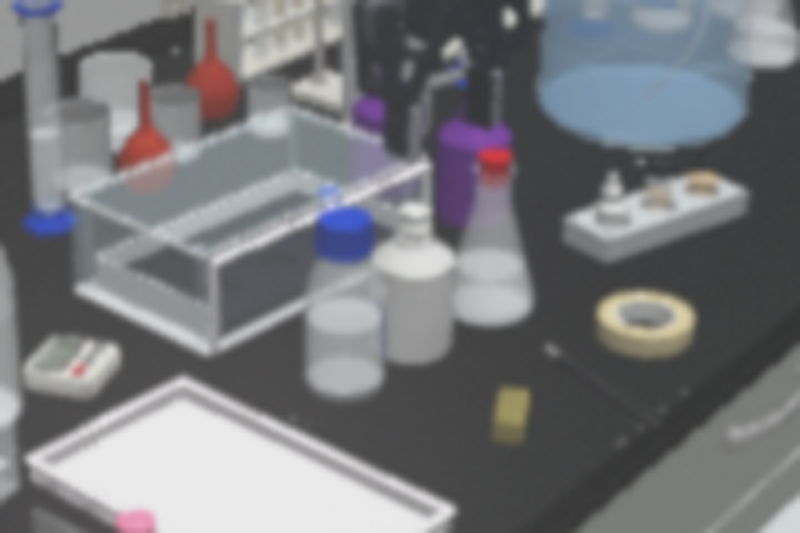

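The white bottle sits about 6 crop px left of where it was, roughly 7 mm. I'll quantify the shift and nudge it back.

```bash
cat > sh.py <<'E'
from h import *
def shifts(t):
    a=cv2.imread('pics/top0.png')
    B={'c':(307,196,328,221),'w':(331,197,353,222),'f':(352,200,378,226)}; out={}
    for k,(x0,y0,x1,y1) in B.items():
        g=lambda i:cv2.resize(i,None,fx=4,fy=4,interpolation=2)
        T=g(a[y0:y1,x0:x1]); I=g(t['pixels'][y0-5:y1+5,x0-5:x1+5])
        r=cv2.matchTemplate(I,T,cv2.TM_CCOEFF_NORMED); l=np.array(cv2.minMaxLoc(r)[3])/4-5
        c=np.array([(x0+x1)/2,(y0+y1)/2]); out[k]=(px2w(t,c+l,60)-px2w(t,c,60))[:2]
    return out
E
python3 - <<'E'
from sh import *
np.set_printoptions(precision=1,suppress=True)
d=shifts(bot.snapshot('top')); print(d)
dw=d['w']
if 3<np.linalg.norm(dw)<12:
    P=np.array([483,58.]); q=P-dw
    print(pick(P,93,up=8,op=.7))
    bot.movel([*q,101],max_speed=80); print(bot.movel([*q,91],max_speed=25,stop_force=5),bot.get_tcp_pos())
    bot.command_gripper(.7); bot.movel([*q,165],max_speed=200); bot.goto([300,300,300],RB)
    t=snap('top','l.png'); print(shifts(t),bot.get_t())
    snap('scene','ls.png'); cv2.imwrite('pics/l1.png',cv2.resize(np.hstack([t['pixels'][150:240,290:400],cv2.imread('pics/ls.png')[150:240,290:400]]),(800,327),interpolation=2))
E
```

```text
{'c': array([-0.9, -0.9]), 'w': array([2.9, 6.9]), 'f': array([0., 0.])}
0.2940719773524578
True [481.1  51.3  95.4]
{'c': array([-0.9, -0.9]), 'w': array([ 0.9, -0.9]), 'f': array([0., 0.])} 79.5
```

View pics/l1.png

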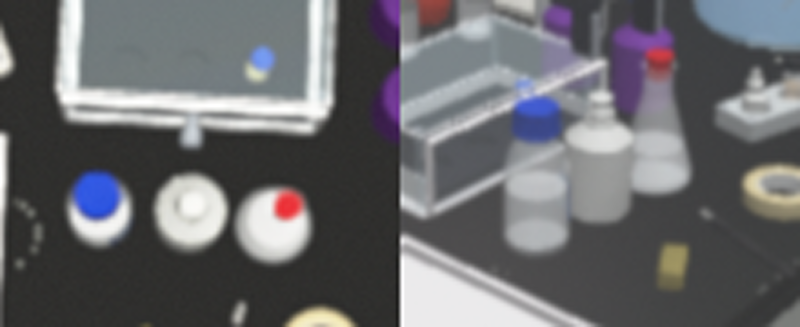

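All three bottles are upright and within about 1 mm of their starting spots. The drawer is shut, the dropper is in the holder and the vial is in the drawer.

```bash
python3 -c "
from plant import bot
print(bot.close_job())"
```

```text
the job is handed in; nothing more can be done
None
```

I handed the job in at about 80 s: the dropper bottle is seated upright in the holder's free hole, the vial is in its drawer pocket, the drawer is shut, and all three bottles stand within about 1 mm of their original spots, though one early grasp brushed the drawer's front rim with about 20 N.

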